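# Re-rack stripped bicycle parts in assembly order

### The job

Four bicycle parts stand in a row on the wooden strip-down rack in the order they came off, the first one next to the rack's upright steel end plate. Move them to the grey pocketed assembly rack in the reverse order, counting from its own end plate: the part farthest from the end plate on the wooden rack goes into the pocket next to the end plate of the grey rack, and so on, until the part that was first is in the pocket farthest from that plate. Each part must end upright, flat on the floor of its pocket, and let go.

Things in the scene. Friction and masses are not known exactly. Their poses are not given: they have to be found in the camera images.
- hub: Wheel hub on end, bare aluminium spool: lower flange 44 mm diameter (0 to 8 mm high), waist 24 mm, upper flange 42 mm diameter (58 to 66 mm high; grip its straight rim), above it a 22 mm collar to 73 mm and a 10 mm axle end to 83 mm. Tallest part; about 0.16 kg. Origin: centre of its underside, z up.
- freehub: Freehub body standing upright, steel: round foot flange 46 mm diameter and 8 mm high, above it a splined cylinder 34 mm diameter up to 44 mm, closed flat top with a small dark centre. About 0.15 kg. Origin: centre of its underside, z up.
- clamp: Handlebar clamp, a rectangular aluminium block 30 mm (its x) by 44 mm (its y), 46 mm high, with a dark parting line, four bolt heads on top and a dark bore on the two narrow faces. Turned up to 0.4 rad from the rack's axes; grip it across the 30 mm, along its x. About 0.14 kg. Origin: centre of its underside, z up.
- shell: Bottom-bracket shell, a plain steel tube standing upright, outside 44 mm, bore 33 mm, 42 mm high, open at the top. About 0.12 kg. Origin: centre of its underside, z up.
- strip_rack: Wooden strip-down rack, fixed: board 80 mm (x) by 310 mm (y), 10 mm thick, with four black pads in a row at y = -105, -35, 35 and 105 mm; a part stands on each, its underside 13 mm above the table. Steel end plate, 45 mm high and 6 mm thick, at y = +158 mm. Origin: centre of the underside, on the table, z up.
- assembly_rack: Grey assembly rack, fixed: dark tray with light grey lips, 78 mm (x) by 294 mm (y) with four empty pockets in a row at x = 0, y = -105, -35, 35 and 105 mm. Each is 62 x 62 mm, its floor 8 mm above the table, its lips (8 mm thick) 6 mm above the floor. Steel end plate, 45 mm high and 6 mm thick, at y = +150 mm. Origin: centre of the underside, on the table, z up.
- pad_hub: Black rubber pad, 60 x 60 x 3 mm, fixed on the wooden strip-down rack: the one on which the hub stands at the start (it stays there, so it tells the original place). Origin: centre of its underside, 10 mm above the table; axes parallel to the rack's.
- pad_freehub: Black rubber pad, 60 x 60 x 3 mm, fixed on the wooden strip-down rack: the one on which the freehub body stands at the start (it stays there, so it tells the original place). Origin: centre of its underside, 10 mm above the table; axes parallel to the rack's.
- pad_clamp: Black rubber pad, 60 x 60 x 3 mm, fixed on the wooden strip-down rack: the one on which the handlebar clamp stands at the start (it stays there, so it tells the original place). Origin: centre of its underside, 10 mm above the table; axes parallel to the rack's.
- pad_shell: Black rubber pad, 60 x 60 x 3 mm, fixed on the wooden strip-down rack: the one on which the bottom-bracket shell stands at the start (it stays there, so it tells the original place). Origin: centre of its underside, 10 mm above the table; axes parallel to the rack's.
Mind the look-alikes: they are no part of the job. Leave any blue or purple look-alike of the freehub alone.

How it is judged:
By the outcome, as a careful person would: the job done as asked, in the order asked, and still so for the second after the job is handed in, with the robot touching nothing.
It also fails if it takes over 90 s, if anything falls off the work surface, if the arm or the gripper's body presses on something with over 40 N, if the wrist force passes 120 N, or if a joint passes its speed limit or range.

### The arm

A 6-joint arm with a two-finger parallel gripper is mounted at the origin on the work surface. World frame = base frame: x ahead of the robot, y to its left, z up, the work surface at z = 0. Lengths are in m, angles in degrees, forces in N, time in s.
With the tool pointing down it reaches from about 0.4 to 0.825 m from the base axis. Payload 7 kg.
Tool frame: the origin (TCP) lies midway between the tips of the shut fingers; the grasp point (between the pads) lies 19 mm behind it; z points along the fingers, y is the line along which they close (so a half turn about z gives the same grasp; the last joint's range is limited). The gripper opens to 85 mm and grips with 20 to 120 N. Pads are 22 mm wide; open, the fingers measure 114 mm over their backs; the gripper's body (76 mm by 85 mm) begins 54 mm behind the grasp point. The pads swing forward as they close: fully open they stand 13 mm farther back than shut.
Start: joints at [88.413, 20.546, 0.682, 0, -70.136, -16.507], TCP at [0.21, 0.642, 0.231] pointing down, gripper open.
Joint ranges: [-176.03, 176.03], [-82.01, 121.73], [-58.28, 71.71], [-173.87, 95.51], [-174.79, -0.11], [-173.66, 173.66]. Speed limits (degrees/s): [136.94, 136.94, 172.46, 180, 180, 180].

### API

Orientations are given as a 3x3 rotation matrix whose columns are the frame's x, y, z axes.
In Python, from plant import bot gives the robot as it stands. The module is installed in compiled form; this text tells all that it offers.
- The arm moves only by the tool step_arm, never from a script. Its argument "series" is a list of rows, each a list of 7 numbers: the opening, from 0 (shut) to 1 (fully open), then the shift along the world's x, y, z in units of 30 mm (1.0 is 30 mm), then the turn, a rotation vector about the world's x, y, z in units of 6 degrees (1.0 is 6 degrees). In form: [[hand, dx, dy, dz, ax, ay, az], ...]. A call has 1 to 12 rows; each row is the pose to reach, as a shift and turn from the pose commanded when the call began; what a row does not reach only later rows make up. A row lasts 1/12 s, in which the tool goes at most 41.7 mm and 7.16 degrees, less where a joint would pass 70% of its speed; a pose out of reach is approached as far as the arm can. A call with a gripper value outside its range is refused whole. The fingers move at their own pace and stop on an object; "newtons" is the grip in N (left out, the last holds). Time passes only in rows, so rows that repeat a pose let the fingers close. It gives the time, the measured TCP pose, the force, the opening and the grip force at its end, in the units of the state.
- bot.read_state(): the state, without advancing time (a new reading comes with each control period).
- bot.capture(name): name is "side" or "top"; returns the picture (480x640x3 uint8, red, green, blue); there is no depth.
- bot.camera_info(name): a dict with "K" (3x3 intrinsics, pixels), "k1" (the pictures are not rectified: a ray, as slopes to the right and down, at radius r is drawn at 1 + k1 r^2 times it, then the intrinsics apply), "camera_from_world" (4x4, takes a point from world to camera coordinates). Camera axes: x right, y down, z forward; pixel columns grow to the right and rows downward; lengths in m; the calibration is good to about 2 mm. A picture is of the moment at which its call begins. camera_info takes no time and is no camera call.
- bot.finish_job(): hands the job in; it is judged then, once.
The state is a dict: "clock": time; "joint_pos": joint angles; "joint_velocities": joint speeds; "tau": joint torques, N m; "tool_pos": TCP position; "orientation": TCP orientation; "wrist_force": force on the tool from outside, world axes, zero at the start; "moment": the same for the moment, N m; "finger_gap": finger opening in m; "grasp_force": force on a finger pad.
Only numpy, scipy, OpenCV 4.12 (cv2) and the standard library are available. Lean on these libraries where they do the work, as an engineer would, in place of code of your own. Each camera call takes 0.05 s, during which the arm holds its last target. There are 200 camera calls.

## Working session

There is one attempt and no reset: what is moved stays moved. The work goes in short steps, Python scripts to look and compute and a tool call to move; the robot and the scene stay as the last step left them, time stands still between calls to the robot, and variables do not carry over. Pictures are saved under pics/ and viewed, at most 14 in all, crops included, and the job is handed in when it is done.

Besides the shell and the picture viewer there is one more tool, called after "Request:" as name(argument=value, ...), one argument or row to a line, values as JSON. step_arm: Moves the arm, as the interface text tells. Its arguments: {"type":"object","properties":{"series":{"type":"array"},"newtons":{"type":"number"}},"required":["series"]}

```bash
mkdir -p pics; python3 - <<'E'
from plant import bot
import cv2, numpy as np
for n in ("top","side"):
    im=bot.capture(n); cv2.imwrite(f"pics/{n}0.png",im[:,:,::-1]); c=bot.camera_info(n)
    print(n,np.round(c["K"],1).tolist(),c["k1"],np.round(c["camera_from_world"],4).tolist())
s=bot.read_state(); print(s)
E
```

```text
top [[464.6, 0.0, 325.2], [0.0, 464.6, 233.3], [0.0, 0.0, 1.0]] -0.08844748021267379 [[0.0278, -0.9995, 0.0176, -0.0863], [-0.9967, -0.029, -0.0752, 0.4982], [0.0756, -0.0154, -0.997, 0.7499], [0.0, 0.0, 0.0, 1.0]]
side [[521.3, 0.0, 317.9], [0.0, 521.3, 243.3], [0.0, 0.0, 1.0]] -0.12089978749445751 [[-0.7082, -0.7058, 0.0156, 0.2779], [-0.4742, 0.4593, -0.7511, 0.2991], [0.523, -0.5394, -0.66, 0.4545], [0.0, 0.0, 0.0, 1.0]]
{'clock': 0.1, 'joint_pos': array([ 8.84133407e+01,  2.05879821e+01,  6.39967917e-01, -2.05650382e-02,
       -7.01352587e+01, -1.65077402e+01]), 'joint_velocities': array([ 0.14509376, -0.09983416,  0.15482728,  0.06727754, -0.07012178,
        0.02811343]), 'tau': array([-1.75785142e-03, -5.84763551e+01,  2.94107294e+01,  6.95460007e+00,
       -3.19227249e-03,  2.20343168e-06]), 'tool_pos': array([0.2095088 , 0.64121375, 0.2304483 ]), 'orientation': array([[ 9.50508148e-01, -3.10699400e-01, -3.77683108e-04],
       [-3.10699616e-01, -9.50507057e-01, -1.44345994e-03],
       [ 8.94916784e-05,  1.48936643e-03, -9.99998887e-01]]), 'wrist_force': array([0.17090241, 0.77743763, 0.54580694]), 'moment': array([0.01342301, 0.024961  , 0.00179295]), 'grasp_force': 0.0, 'finger_gap': 0.08540579306475633}
```

View pics/top0.png

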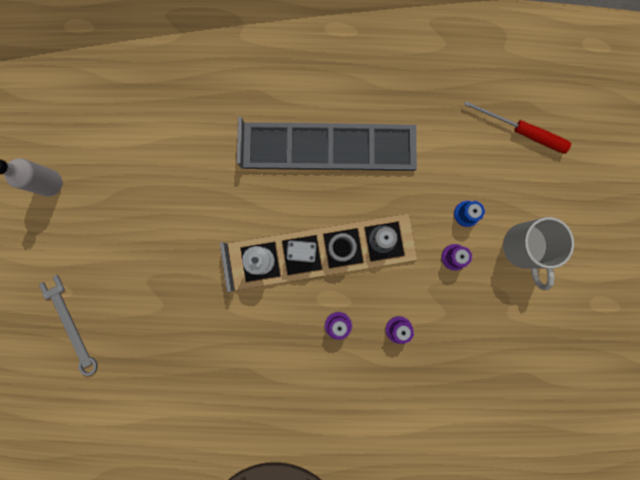

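View pics/side0.png

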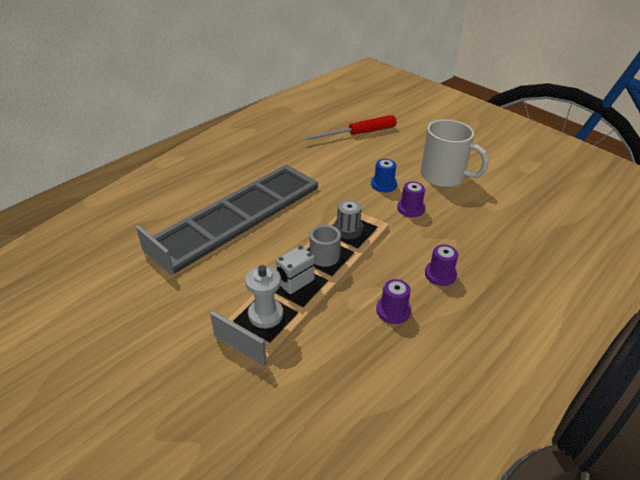

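Top view: the wooden rack has its end plate on the left (228,267). From the plate come the hub (258,261), clamp (301,250), shell (342,247) and freehub (384,239). The grey rack's plate is also on the left (240,144), with pockets at about 268, 310, 350 and 392. The look-alikes are one blue (469,213) and three purple (456,257), (338,326), (399,330). The steel-grey freehub on the rack is the real one. Next I measure, with one crop to confirm.

```bash
cat > h.py <<'E'
import numpy as np, cv2
from plant import bot
def ray(n,px):
    c=bot.camera_info(n); K=np.array(c["K"]); T=np.array(c["camera_from_world"])
    p=cv2.undistortPoints(np.float64(px).reshape(-1,1,2),K,np.array([c["k1"],0,0,0.])).reshape(-1,2)
    R=T[:3,:3]; return -R.T@T[:3,3], np.c_[p,np.ones(len(p))]@R
def plane(n,px,z):
    o,d=ray(n,px); return o+d*((z-o[2])/d[:,2])[:,None]
def proj(n,P):
    c=bot.camera_info(n); T=np.array(c["camera_from_world"])
    r=cv2.Rodrigues(T[:3,:3])[0]
    return cv2.projectPoints(np.float64(P).reshape(-1,1,3),r,T[:3,3],np.array(c["K"]),np.array([c["k1"],0,0,0.]))[0].reshape(-1,2)
E
python3 - <<'E'
from h import *
im=cv2.imread("pics/top0.png"); g=im.max(2).astype(int); sat=g-im.min(2)
def rects(m,z,box,amin):
    x0,y0,x1,y1=box; mm=np.zeros_like(m); mm[y0:y1,x0:x1]=m[y0:y1,x0:x1]
    n,l,st,ce=cv2.connectedComponentsWithStats(mm)
    for i in range(1,n):
        if st[i,4]<amin: continue
        v,u=np.nonzero(l==i); w=plane("top",np.c_[u,v],z)[:,:2]*1000
        (c,s,a)=cv2.minAreaRect(w.astype(np.float32)); print(z,st[i].tolist(),"c",np.round(c,1),"s",np.round(s,1),"a",round(a,1))
print("pads");rects(((g<40)&(sat<25)).astype(np.uint8),.013,(235,210,410,285),60)
print("grey parts");rects(((g>75)&(sat<22)).astype(np.uint8),.055,(236,210,410,285),40)
print("pockets");rects(((g<75)&(sat<25)).astype(np.uint8),.008,(230,110,425,180),200)
print("rack outline");rects(((sat<22)).astype(np.uint8),.014,(225,110,425,176),200)
a=cv2.resize(im[110:300,220:420],None,fx=4,fy=4,interpolation=cv2.INTER_CUBIC)[:,:800]
cv2.imwrite("pics/crop_a.png",a[400:760]) 
s=cv2.imread("pics/side0.png")[190:370,205:395]; cv2.imwrite("pics/crop_b.png",cv2.resize(s,None,fx=3,fy=3,interpolation=cv2.INTER_CUBIC))
cv2.imwrite("pics/crop_c.png",np.vstack([a[0:280]]))
E
```

```text
pads
0.013 [365, 222, 39, 39, 483] c [ 490.8 -171.1] s [56.  55.8] a 11.3
0.013 [324, 229, 39, 39, 453] c [ 477.6 -102.5] s [56.  55.8] a 11.0
0.013 [293, 236, 24, 8, 81] c [492.5 -38.8] s [38.9 11.3] a 82.2
0.013 [333, 238, 18, 19, 254] c [ 478.5 -100.5] s [30.6 27.2] a 46.6
0.013 [283, 241, 38, 34, 432] c [463.9 -33.8] s [55.5 55.8] a 11.1
0.013 [245, 243, 34, 38, 323] c [450.8  34.8] s [56.1 55.7] a 11.1
grey parts
0.055 [375, 226, 22, 22, 363] c [ 495.5 -167.3] s [33.4 33.5] a 1.6
0.055 [329, 233, 28, 28, 288] c [476.9 -98.7] s [42.4 42.5] a 46.5
0.055 [287, 240, 29, 22, 541] c [469.2 -34.3] s [44.8 30.8] a 86.5
0.055 [242, 246, 33, 28, 714] c [453.4  32.9] s [42.4 50.4] a 1.7
pockets
0.008 [239, 120, 176, 51, 381] c [615.9 -62.6] s [307.3  79.5] a 75.6
0.008 [250, 127, 37, 36, 1271] c [650.8  29.6] s [61.3 61.8] a 1.6
0.008 [292, 127, 36, 36, 1265] c [652.9 -41.2] s [61.3 60.1] a 1.7
0.008 [333, 128, 36, 36, 1227] c [ 653.5 -111.8] s [61.5 60.3] a 2.0
0.008 [374, 129, 36, 35, 1227] c [ 655.2 -182.8] s [59.9 60.9] a 2.1
rack outline
0.014 [237, 117, 180, 54, 8204] c [652.8 -70.6] s [ 88.6 305.3] a 0.4
```

View pics/crop_a.png

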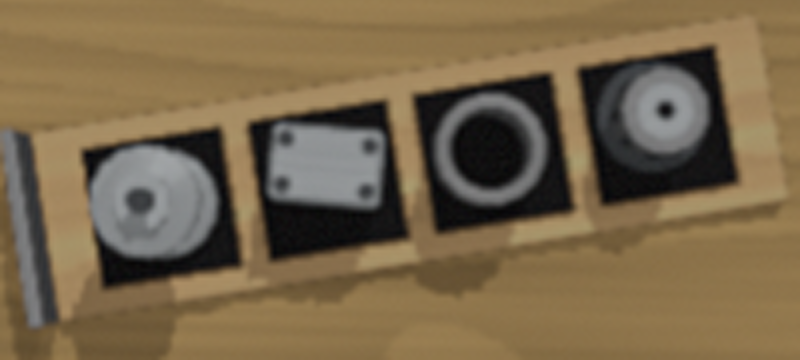

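View pics/crop_b.png

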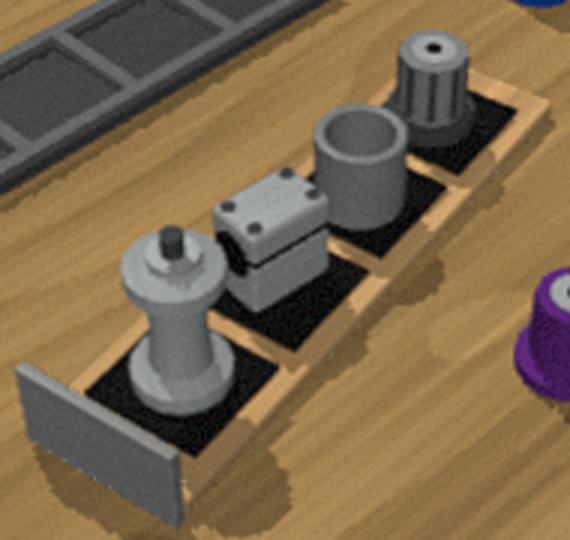

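The crops confirm the order from the plate: hub, clamp, shell, freehub. The bare steel freehub on the rack is the one meant. Next I fix the hub centre and start moving.

Request:
step_arm(
  series=[
    [1,8,-9.5,-1,0,0,-6],
    [1,8,-9.5,-1,0,0,-6],
    [1,8,-9.5,-1,0,0,-6],
    [1,8,-9.5,-1,0,0,-6],
    [1,8,-9.5,-1,0,0,-6],
    [1,8,-9.5,-1,0,0,-6],
    [1,8,-9.5,-1,0,0,-6],
    [1,8,-9.5,-1,0,0,-6],
    [1,8,-9.5,-1,0,0,-6],
    [1,8,-9.5,-1,0,0,-6],
    [1,8,-9.5,-1,0,0,-6],
    [1,8,-9.5,-1,0,0,-6],
  ],
  newtons=40,
)

```text
clock: 1.1
tool_pos: [0.4498, 0.3563, 0.2011]
orientation: [[0.585, -0.811, -0.0], [-0.811, -0.585, -0.0], [-0.0, 0.0, -1.0]]
wrist_force: [0.1, 0.7, -0.8]
finger_gap: 0.0855
grasp_force: 0.0
```

```bash
python3 - <<'E'
from h import *
im=cv2.imread("pics/top0.png"); g=im.max(2).astype(int)
sub=g[253:267,247:264]; print(sub)
# axle dark blob
v,u=np.nonzero(sub<115); print(len(u), plane("top",[[u.mean()+247,v.mean()+253]],.096)*1000)
# two-view: hub axle end in side picture (crop 171,232)/3+(205,190)
o1,d1=ray("side",[[205+171/3,190+232/3]]); print(plane("side",[[205+171/3,190+232/3]],.096)*1000)
# side cross-checks: freehub top centre, shell top centre
for p,z in (((433,50),.057),((360,135),.055),((272,197),.059)): print(plane("side",[[205+p[0]/3,190+p[1]/3]],z)*1000)
E
```

```text
[[143 140 142 144 147 149 151 152 151 153 156 159 160 160 159 160 159]
 [140 141 144 146 150 153 153 152 152 153 153 153 153 151 153 158 157]
 [139 142 146 151 152 153 152 151 151 152 151 151 148 142 145 152 152]
 [140 142 149 152 152 146 139 136 137 139 146 150 150 148 144 146 147]
 [141 145 152 153 143 121  99  90  91 101 121 140 152 153 148 140 143]
 [140 144 152 148 123  87  68  64  65  67  82 117 149 155 148 139 140]
 [139 143 151 145 106  70  63  66  67  64  66 105 149 155 148 138 139]
 [141 143 152 145 108  71  64  66  67  64  63 104 149 155 148 136 137]
 [139 140 151 149 125  86  65  66  65  64  74 115 150 155 148 137 137]
 [137 137 149 153 141 105  80  71  72  81 105 137 152 153 147 140 138]
 [137 133 144 150 141 118 101  95  95 110 138 152 153 148 142 138 137]
 [139 135 134 140 128 118 116 115 116 131 152 156 149 136 128 134 138]
 [139 134 123 125 120 118 118 119 119 132 151 152 140 121 121 134 138]
 [139 133 119 115 115 116 115 117 118 126 142 137 126 123 131 137 137]]
42 [[451.95173114  32.84473636  96.        ]]
[[452.60000628  34.38208939  96.        ]]
[[ 493.44703274 -165.52347882   57.        ]]
[[475.06300521 -95.63152507  55.        ]]
[[469.40096748 -34.91355129  59.        ]]
```

Request:
step_arm(
  series=[
    [1,1.5,-17.44,-2.2,0,0,-5.77],
    [1,1.5,-17.44,-2.2,0,0,-5.77],
    [1,1.5,-17.44,-2.2,0,0,-5.77],
    [1,1.5,-17.44,-2.2,0,0,-5.77],
    [1,1.5,-17.44,-2.2,0,0,-5.77],
    [1,1.5,-17.44,-2.2,0,0,-5.77],
    [1,1.5,-17.44,-2.2,0,0,-5.77],
    [1,1.5,-17.44,-2.2,0,0,-5.77],
    [1,1.5,-17.44,-2.2,0,0,-5.77],
    [1,1.5,-17.44,-2.2,0,0,-5.77],
    [1,1.5,-17.44,-2.2,0,0,-5.77],
    [1,1.5,-17.44,-2.2,0,0,-5.77],
  ],
)

```text
clock: 2.1
tool_pos: [0.4927, -0.1382, 0.1391]
orientation: [[0.025, -1.0, 0.001], [-1.0, -0.025, 0.0], [-0.0, -0.001, -1.0]]
wrist_force: [0.8, 1.3, 0.0]
finger_gap: 0.0854
grasp_force: 0.0
```

Request:
step_arm(
  series=[
    [1,0,0,0,0,0,0],
    [1,0,0,0,0,0,0],
    [1,0,0,0,0,0,0],
    [1,0,0,0,0,0,0],
  ],
)

```text
clock: 2.43
tool_pos: [0.4926, -0.1362, 0.1392]
orientation: [[0.025, -1.0, 0.0], [-1.0, -0.025, 0.0], [-0.0, -0.0, -1.0]]
wrist_force: [0.8, 0.2, -0.4]
finger_gap: 0.0852
grasp_force: 0.0
```

Request:
step_arm(
  series=[
    [1,0.08,-1.03,0,0,0,0],
    [1,0.08,-1.03,0,0,0,0],
    [1,0.08,-1.03,-1.3,0,0,0],
    [1,0.08,-1.03,-2.4,0,0,0],
    [1,0.08,-1.03,-3.2,0,0,0],
    [1,0.08,-1.03,-3.9,0,0,0],
    [1,0.08,-1.03,-3.9,0,0,0],
    [1,0.08,-1.03,-3.9,0,0,0],
  ],
)

```text
clock: 3.1
tool_pos: [0.4944, -0.1673, 0.0217]
orientation: [[0.025, -1.0, -0.002], [-1.0, -0.025, -0.0], [0.0, 0.002, -1.0]]
wrist_force: [1.8, -0.6, 0.9]
finger_gap: 0.0854
grasp_force: 0.0
```

Request:
step_arm(
  series=[
    [0,0,0,0,0,0,0],
    [0,0,0,0,0,0,0],
    [0,0,0,0,0,0,0],
    [0,0,0,0,0,0,0],
    [0,0,0,0,0,0,0],
    [0,0,0,0,0,0,0],
    [0,0,0,0,0,0,0],
    [0,0,0,0,0,0,0],
    [0,0,0,0,0,0,0],
    [0,0,0,0,0,0,0],
  ],
)

```text
clock: 3.93
tool_pos: [0.4952, -0.1686, 0.0232]
orientation: [[0.023, -1.0, 0.002], [-1.0, -0.023, 0.0], [0.0, -0.002, -1.0]]
wrist_force: [-1.3, 1.8, 7.6]
finger_gap: 0.0334
grasp_force: 39.2
```

```bash
python3 - <<'E'
from h import *
im=bot.capture("side"); cv2.imwrite("pics/side1.png",cv2.resize(im[120:370,205:455],None,fx=2,fy=2)[:,:,::-1])
E
```

```text
(no output)
```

View pics/side1.png

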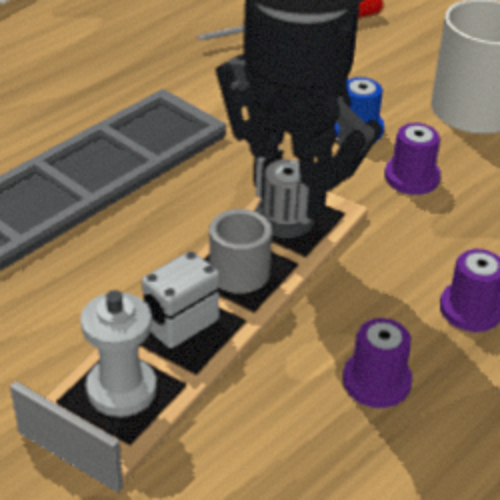

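The fingers are on the freehub's cylinder with a 33 mm gap and the neighbours are untouched. I lift and carry it.

Request:
step_arm(
  series=[
    [0,0,0,1,0,0,0],
    [0,0,0,2,0,0,0],
    [0,0,0,3.2,0,0,0],
    [0,1,1,3.2,0,0,0],
    [0,2,2.3,3.2,0,0,0],
    [0,2.8,3.5,3.2,0,0,0],
    [0,3.6,4.6,3.2,0,0,0],
    [0,4.4,5.6,3.2,0,0,0],
    [0,5.2,6.55,3.2,0,0,0],
    [0,5.2,6.55,3.2,0,0,0],
    [0,5.2,6.55,3.2,0,0,0],
    [0,5.2,6.55,3.2,0,0,0],
  ],
)

```text
clock: 4.98
tool_pos: [0.6499, 0.0281, 0.1173]
orientation: [[0.023, -1.0, -0.002], [-1.0, -0.023, -0.0], [0.0, 0.002, -1.0]]
wrist_force: [-0.0, -0.6, -2.4]
finger_gap: 0.0328
grasp_force: 40.8
```

```bash
python3 - <<'E'
from h import *
im=bot.capture("side"); cv2.imwrite("pics/side2.png",cv2.resize(im[120:370,100:400],None,fx=2,fy=2)[:,:,::-1])
E
```

```text
(no output)
```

View pics/side2.png

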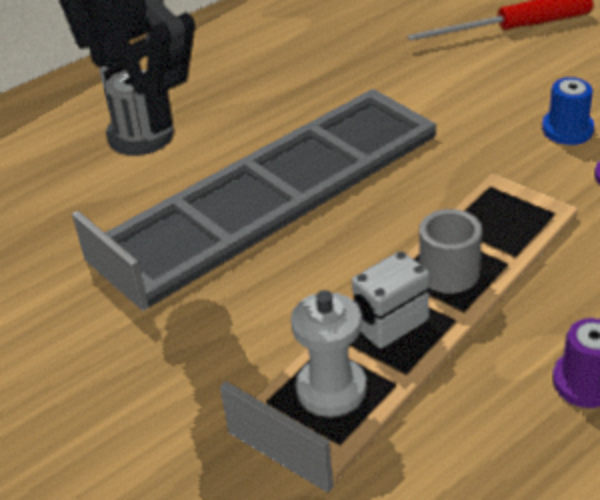

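The freehub hangs upright in the gripper over the first pocket, and its pad on the wooden rack is empty. I lower it.

Request:
step_arm(
  series=[
    [0,0,0,-1.2,0,0,0],
    [0,0,0,-2.2,0,0,0],
    [0,0,0,-2.8,0,0,0],
    [0,0,0,-3.1,0,0,0],
    [0,0,0,-3.25,0,0,0],
    [0,0,0,-3.25,0,0,0],
    [0,0,0,-3.25,0,0,0],
  ],
)

```text
clock: 5.62
tool_pos: [0.6513, 0.0276, 0.0217]
orientation: [[0.022, -1.0, 0.002], [-1.0, -0.022, 0.0], [-0.0, -0.002, -1.0]]
wrist_force: [0.2, 0.3, -1.0]
finger_gap: 0.0332
grasp_force: 40.8
```

Request:
step_arm(
  series=[
    [0,0,0,-0.06,0,0,0],
    [0,0,0,-0.1,0,0,0],
    [0,0,0,-0.1,0,0,0],
    [0,0,0,-0.1,0,0,0],
  ],
)

```text
clock: 5.95
tool_pos: [0.651, 0.0281, 0.0183]
orientation: [[0.023, -1.0, 0.001], [-1.0, -0.023, 0.0], [-0.0, -0.001, -1.0]]
wrist_force: [-1.0, -0.2, 1.6]
finger_gap: 0.0328
grasp_force: 41.0
```

Request:
step_arm(
  series=[
    [1,0,0,0,0,0,0],
    [1,0,0,0,0,0,0],
    [1,0,0,0,0,0,0],
    [1,0,0,0,0,0,0],
    [1,0,0,0,0,0,0],
    [1,0,0,0,0,0,0],
    [1,0,0,0.5,0,0,0],
    [1,0,0,1.5,0,0,0],
    [1,0,0,2.7,0,0,0],
    [1,0,0,3.5,0,0,0],
    [1,0,0,3.5,0,0,0],
    [1,0,0,3.5,0,0,0],
  ],
)

```text
clock: 6.95
tool_pos: [0.6516, 0.0283, 0.1246]
orientation: [[0.023, -1.0, 0.004], [-1.0, -0.023, 0.001], [-0.001, -0.004, -1.0]]
wrist_force: [-0.5, -1.1, -1.0]
finger_gap: 0.0855
grasp_force: 0.0
```

Request:
step_arm(
  series=[
    [1,-5.84,-4.21,0,0,0,0],
    [1,-5.84,-4.21,0,0,0,0],
    [1,-5.84,-4.21,0,0,0,0],
    [1,-5.84,-4.21,0,0,0,0],
    [1,-5.84,-4.21,0,0,0,0],
    [1,-5.84,-4.21,0,0,0,0],
    [1,-5.84,-4.21,0,0,0,0],
    [1,-5.84,-4.21,0,0,0,0],
    [1,-5.84,-4.21,0,0,0,0],
  ],
)

```text
clock: 7.7
tool_pos: [0.4758, -0.0982, 0.1221]
orientation: [[0.022, -1.0, -0.0], [-1.0, -0.022, -0.0], [0.0, 0.0, -1.0]]
wrist_force: [0.0, 0.5, 0.2]
finger_gap: 0.0853
grasp_force: 0.0
```

```bash
python3 - <<'E'
from h import *
im=bot.capture("side"); cv2.imwrite("pics/side3.png",cv2.resize(im[120:370,100:400],None,fx=2,fy=2)[:,:,::-1])
print(bot.read_state()["tool_pos"])
E
```

```text
[ 0.47600195 -0.0979896   0.12206426]
```

View pics/side3.png

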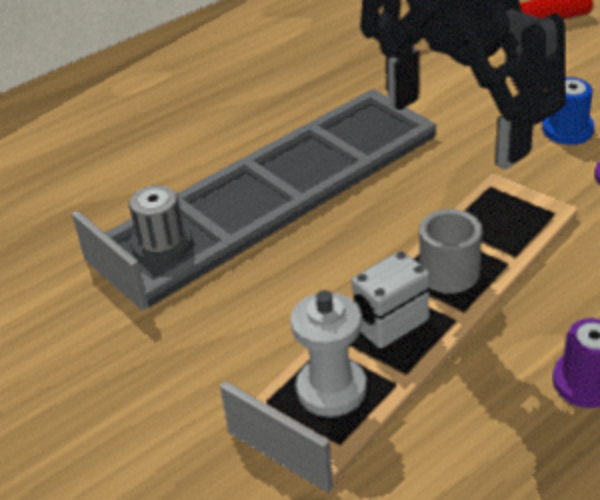

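The freehub stands upright in the pocket next to the plate (crop 158,225). Now the shell.

Request:
step_arm(
  series=[
    [1,0,0,-1.2,0,0,0],
    [1,0,0,-2.3,0,0,0],
    [1,0,0,-3.0,0,0,0],
    [1,0,0,-3.33,0,0,0],
    [1,0,0,-3.33,0,0,0],
    [1,0,0,-3.33,0,0,0],
    [0,0,0,-3.33,0,0,0],
    [0,0,0,-3.33,0,0,0],
    [0,0,0,-3.33,0,0,0],
    [0,0,0,-3.33,0,0,0],
    [0,0,0,-3.33,0,0,0],
    [0,0,0,-3.33,0,0,0],
  ],
)

```text
clock: 8.75
tool_pos: [0.4761, -0.0982, 0.0237]
orientation: [[0.023, -1.0, 0.002], [-1.0, -0.023, 0.0], [-0.0, -0.002, -1.0]]
wrist_force: [-1.1, 1.7, 5.7]
finger_gap: 0.0421
grasp_force: 40.2
```

Request:
step_arm(
  series=[
    [0,0,0,0,0,0,0],
    [0,0,0,0,0,0,0],
    [0,0,0,0,0,0,0],
    [0,0,0,0,0,0,0],
  ],
)

```text
clock: 9.08
tool_pos: [0.4761, -0.0982, 0.0237]
orientation: [[0.023, -1.0, 0.002], [-1.0, -0.023, 0.0], [-0.0, -0.002, -1.0]]
wrist_force: [-1.5, 1.7, 5.5]
finger_gap: 0.0425
grasp_force: 40.2
```

Request:
step_arm(
  series=[
    [0,0,0,1,0,0,0],
    [0,0,0,2,0,0,0],
    [0,0,0,3.2,0,0,0],
    [0,1,0.3,3.2,0,0,0],
    [0,2.2,0.7,3.2,0,0,0],
    [0,3.4,1.1,3.2,0,0,0],
    [0,4.6,1.5,3.2,0,0,0],
    [0,5.9,1.89,3.2,0,0,0],
    [0,5.9,1.89,3.2,0,0,0],
    [0,5.9,1.89,3.2,0,0,0],
    [0,5.9,1.89,3.2,0,0,0],
  ],
)

```text
clock: 10.0
tool_pos: [0.6516, -0.0417, 0.118]
orientation: [[0.022, -1.0, -0.001], [-1.0, -0.022, 0.0], [-0.0, 0.001, -1.0]]
wrist_force: [-0.8, 0.4, -2.0]
finger_gap: 0.0423
grasp_force: 41.6
```

Request:
step_arm(
  series=[
    [0,0,0,-1.2,0,0,0],
    [0,0,0,-2.2,0,0,0],
    [0,0,0,-2.8,0,0,0],
    [0,0,0,-3.1,0,0,0],
    [0,0,0,-3.25,0,0,0],
    [0,0,0,-3.32,0,0,0],
    [0,0,0,-3.32,0,0,0],
    [0,0,0,-3.32,0,0,0],
    [0,0,0,-3.32,0,0,0],
  ],
)

```text
clock: 10.75
tool_pos: [0.6532, -0.0416, 0.0204]
orientation: [[0.023, -1.0, 0.002], [-1.0, -0.023, 0.0], [-0.0, -0.002, -1.0]]
wrist_force: [0.3, -0.4, -1.9]
finger_gap: 0.0422
grasp_force: 41.7
```

Request:
step_arm(
  series=[
    [0,0,0,-0.04,0,0,0],
    [0,0,0,-0.04,0,0,0],
    [1,0,0,-0.04,0,0,0],
    [1,0,0,-0.04,0,0,0],
    [1,0,0,-0.04,0,0,0],
    [1,0,0,-0.04,0,0,0],
    [1,0,0,-0.04,0,0,0],
    [1,0,0,0.5,0,0,0],
    [1,0,0,1.5,0,0,0],
    [1,0,0,2.7,0,0,0],
    [1,0,0,3.5,0,0,0],
    [1,0,0,3.5,0,0,0],
  ],
)

```text
clock: 11.75
tool_pos: [0.6557, -0.0415, 0.1304]
orientation: [[0.024, -1.0, 0.009], [-1.0, -0.024, 0.0], [-0.0, -0.009, -1.0]]
wrist_force: [1.0, -0.5, 1.2]
finger_gap: 0.0854
grasp_force: 0.0
```

Request:
step_arm(
  series=[
    [1,-6.12,0.22,0,0,0,-0.8],
    [1,-6.12,0.22,0,0,0,-0.8],
    [1,-6.12,0.22,0,0,0,-0.8],
    [1,-6.12,0.22,0,0,0,-0.8],
    [1,-6.12,0.22,0,0,0,-0.8],
    [1,-6.12,0.22,0,0,0,-0.8],
    [1,-6.12,0.22,0,0,0,-0.8],
    [1,-6.12,0.22,0,0,0,-0.8],
  ],
)

```text
clock: 12.42
tool_pos: [0.4696, -0.0349, 0.1244]
orientation: [[-0.061, -0.998, 0.001], [-0.998, 0.061, 0.0], [-0.0, -0.001, -1.0]]
wrist_force: [0.1, -0.4, -0.3]
finger_gap: 0.0851
grasp_force: 0.0
```

```bash
python3 - <<'E'
from h import *
im=bot.capture("side"); cv2.imwrite("pics/side4.png",cv2.resize(im[120:370,100:400],None,fx=2,fy=2)[:,:,::-1])
print(bot.read_state()["tool_pos"])
E
```

```text
[ 0.46976549 -0.03488483  0.12416616]
```

View pics/side4.png

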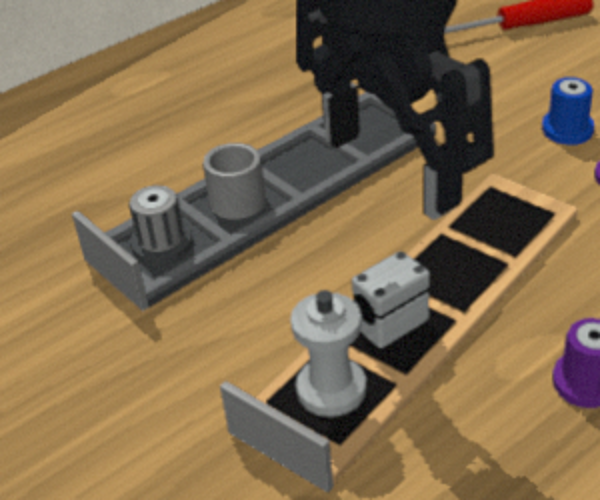

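The shell stands upright in pocket 2 (crop 235,185). The gripper is now turned to the clamp's x axis above it.

Request:
step_arm(
  series=[
    [1,0,0,-1.2,0,0,0],
    [1,0,0,-2.3,0,0,0],
    [1,0,0,-3.1,0,0,0],
    [1,0,0,-3.4,0,0,0],
    [1,0,0,-3.4,0,0,0],
    [1,0,0,-3.4,0,0,0],
    [0,0,0,-3.4,0,0,0],
    [0,0,0,-3.4,0,0,0],
    [0,0,0,-3.4,0,0,0],
    [0,0,0,-3.4,0,0,0],
    [0,0,0,-3.4,0,0,0],
    [0,0,0,-3.4,0,0,0],
  ],
)

```text
clock: 13.47
tool_pos: [0.4693, -0.0349, 0.0228]
orientation: [[-0.061, -0.998, 0.001], [-0.998, 0.061, 0.0], [-0.0, -0.001, -1.0]]
wrist_force: [-1.8, 0.9, 8.2]
finger_gap: 0.0292
grasp_force: 40.1
```

Request:
step_arm(
  series=[
    [0,0,0,0,0,0,0],
    [0,0,0,0,0,0,0],
    [0,0,0,0,0,0,0],
    [0,0,0,0,0,0,0],
  ],
)

```text
clock: 13.8
tool_pos: [0.4693, -0.0349, 0.0228]
orientation: [[-0.061, -0.998, 0.001], [-0.998, 0.061, 0.0], [-0.0, -0.001, -1.0]]
wrist_force: [-2.4, 0.7, 7.2]
finger_gap: 0.0297
grasp_force: 40.2
```

Request:
step_arm(
  series=[
    [0,0,0,1,0,0,0],
    [0,0,0,2,0,0,0],
    [0,0,0,3.2,0,0,0],
    [0,1,-0.4,3.2,0,0,0.2],
    [0,2.2,-0.9,3.2,0,0,0.4],
    [0,3.4,-1.4,3.2,0,0,0.6],
    [0,4.6,-1.9,3.2,0,0,0.8],
    [0,5.5,-2.3,3.2,0,0,0.8],
    [0,6.14,-2.58,3.2,0,0,0.8],
    [0,6.14,-2.58,3.2,0,0,0.8],
    [0,6.14,-2.58,3.2,0,0,0.8],
    [0,6.14,-2.58,3.2,0,0,0.8],
  ],
)

```text
clock: 14.8
tool_pos: [0.652, -0.1124, 0.1172]
orientation: [[0.022, -1.0, -0.002], [-1.0, -0.022, 0.0], [-0.0, 0.002, -1.0]]
wrist_force: [0.3, 0.6, -1.5]
finger_gap: 0.0297
grasp_force: 40.5
```

Request:
step_arm(
  series=[
    [0,0,0,-1.2,0,0,0],
    [0,0,0,-2.2,0,0,0],
    [0,0,0,-2.8,0,0,0],
    [0,0,0,-3.1,0,0,0],
    [0,0,0,-3.25,0,0,0],
    [0,0,0,-3.32,0,0,0],
    [0,0,0,-3.32,0,0,0],
    [0,0,0,-3.32,0,0,0],
    [0,0,0,-3.32,0,0,0],
  ],
)

```text
clock: 15.55
tool_pos: [0.6538, -0.1124, 0.0198]
orientation: [[0.023, -1.0, 0.002], [-1.0, -0.023, 0.0], [-0.0, -0.002, -1.0]]
wrist_force: [-0.3, -0.3, -0.6]
finger_gap: 0.0299
grasp_force: 40.5
```

Request:
step_arm(
  series=[
    [0,0,0,-0.05,0,0,0],
    [0,0,0,-0.05,0,0,0],
    [1,0,0,-0.05,0,0,0],
    [1,0,0,-0.05,0,0,0],
    [1,0,0,-0.05,0,0,0],
    [1,0,0,-0.05,0,0,0],
    [1,0,0,-0.05,0,0,0],
    [1,0,0,0.5,0,0,0],
    [1,0,0,1.5,0,0,0],
    [1,0,0,2.7,0,0,0],
    [1,0,0,4,0,0,0],
    [1,0,0,4,0,0,0],
  ],
)

```text
clock: 16.55
tool_pos: [0.6574, -0.1129, 0.1472]
orientation: [[0.024, -1.0, 0.012], [-1.0, -0.024, -0.001], [0.001, -0.012, -1.0]]
wrist_force: [1.8, -0.6, 1.4]
finger_gap: 0.0854
grasp_force: 0.0
```

Request:
step_arm(
  series=[
    [1,-6.72,4.87,0,0,0,0],
    [1,-6.72,4.87,0,0,0,0],
    [1,-6.72,4.87,0,0,0,0],
    [1,-6.72,4.87,0,0,0,0],
    [1,-6.72,4.87,0,0,0,0],
    [1,-6.72,4.87,0,0,0,0],
    [1,-6.72,4.87,0,0,0,0],
    [1,-6.72,4.87,0,0,0,0],
    [1,-6.72,4.87,0,0,0,0],
    [1,-6.72,4.87,0,0,0,0],
  ],
)

```text
clock: 17.38
tool_pos: [0.4522, 0.0335, 0.1385]
orientation: [[0.022, -1.0, 0.001], [-1.0, -0.022, 0.0], [-0.0, -0.001, -1.0]]
wrist_force: [-0.2, 0.0, 0.1]
finger_gap: 0.086
grasp_force: 0.0
```

```bash
python3 - <<'E'
from h import *
im=bot.capture("side"); cv2.imwrite("pics/side5.png",cv2.resize(im[120:370,100:400],None,fx=2,fy=2)[:,:,::-1])
print(bot.read_state()["tool_pos"])
E
```

```text
[0.45211987 0.03325993 0.13828344]
```

View pics/side5.png

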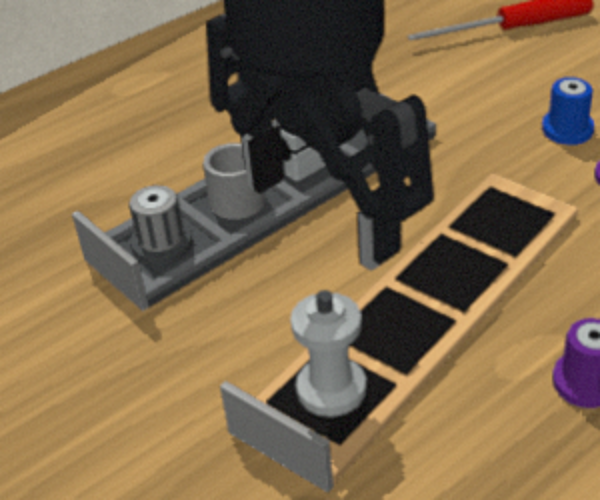

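The clamp is in pocket 3, partly hidden behind the gripper. Now the hub, gripped by its upper rim.

Request:
step_arm(
  series=[
    [1,0,0,-1.2,0,0,0],
    [1,0,0,-2.2,0,0,0],
    [1,0,0,-2.88,0,0,0],
    [1,0,0,-2.88,0,0,0],
    [1,0,0,-2.88,0,0,0],
    [0,0,0,-2.88,0,0,0],
    [0,0,0,-2.88,0,0,0],
    [0,0,0,-2.88,0,0,0],
    [0,0,0,-2.88,0,0,0],
    [0,0,0,-2.88,0,0,0],
    [0,0,0,-2.88,0,0,0],
    [0,0,0,-2.88,0,0,0],
  ],
  newtons=60,
)

```text
clock: 18.43
tool_pos: [0.4522, 0.0339, 0.0534]
orientation: [[0.023, -1.0, 0.002], [-1.0, -0.023, 0.001], [-0.001, -0.002, -1.0]]
wrist_force: [-2.1, -0.8, 8.9]
finger_gap: 0.0394
grasp_force: 59.1
```

Request:
step_arm(
  series=[
    [0,0,0,0,0,0,0],
    [0,0,0,0,0,0,0],
    [0,0,0,0,0,0,0],
    [0,0,0,0,0,0,0],
  ],
)

```text
clock: 18.77
tool_pos: [0.4523, 0.034, 0.0535]
orientation: [[0.023, -1.0, 0.002], [-1.0, -0.023, 0.001], [-0.001, -0.002, -1.0]]
wrist_force: [-1.2, -1.0, 7.8]
finger_gap: 0.0397
grasp_force: 59.1
```

```bash
python3 - <<'E'
from h import *
im=bot.capture("side"); cv2.imwrite("pics/side6.png",cv2.resize(im[120:370,100:400],None,fx=2,fy=2)[:,:,::-1])
E
```

```text
(no output)
```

View pics/side6.png

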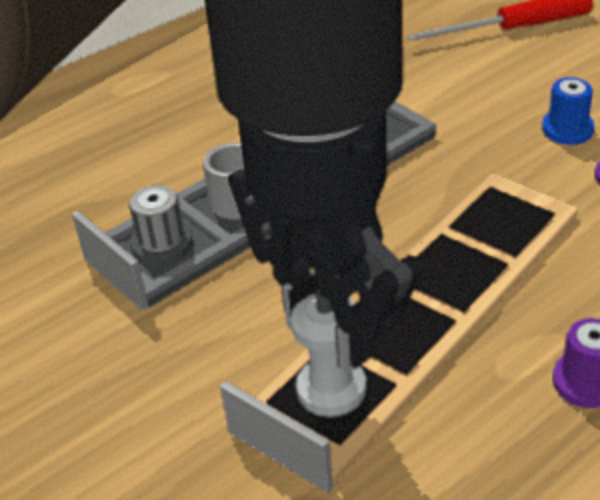

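The hub is gripped by its rim and upright.

Request:
step_arm(
  series=[
    [0,0,0,1,0,0,0],
    [0,0,0,2,0,0,0],
    [0,0,0,3.2,0,0,0],
    [0,0.8,-0.8,3.2,0,0,0],
    [0,1.7,-1.8,3.2,0,0,0],
    [0,2.6,-2.8,3.2,0,0,0],
    [0,3.5,-3.8,3.2,0,0,0],
    [0,4.4,-4.7,3.2,0,0,0],
    [0,5.3,-5.6,3.2,0,0,0],
    [0,6.1,-6.5,3.2,0,0,0],
    [0,6.77,-7.22,3.2,0,0,0],
    [0,6.77,-7.22,3.2,0,0,0],
  ],
)

```text
clock: 19.82
tool_pos: [0.657, -0.1869, 0.1472]
orientation: [[0.02, -1.0, 0.0], [-1.0, -0.02, -0.001], [0.001, -0.0, -1.0]]
wrist_force: [0.5, 0.6, -1.4]
finger_gap: 0.0395
grasp_force: 61.0
```

Request:
step_arm(
  series=[
    [0,0,0,0,0,0,0],
    [0,0,0,0,0,0,0],
    [0,0,0,0,0,0,0],
    [0,0,0,-1.2,0,0,0],
    [0,0,0,-2.0,0,0,0],
    [0,0,0,-2.5,0,0,0],
    [0,0,0,-2.5,0,0,0],
  ],
)

```text
clock: 20.4
tool_pos: [0.6516, -0.1816, 0.0697]
orientation: [[0.023, -1.0, -0.006], [-1.0, -0.023, 0.001], [-0.001, 0.006, -1.0]]
wrist_force: [-0.2, -0.2, -1.1]
finger_gap: 0.0398
grasp_force: 60.9
```

```bash
python3 - <<'E'
from h import *
im=bot.capture("side"); cv2.imwrite("pics/side7.png",cv2.resize(im[120:370,100:400],None,fx=2,fy=2)[:,:,::-1])
E
```

```text
(no output)
```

View pics/side7.png

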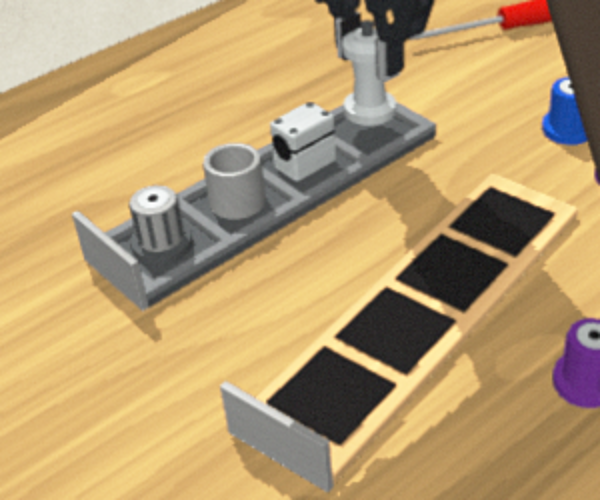

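The hub hangs upright over pocket 4 (crop 368,100). The clamp sits flat in pocket 3 (303,140).

Request:
step_arm(
  series=[
    [0,0,0,-0.4,0,0,0],
    [0,0,0,-0.63,0,0,0],
    [0,0,0,-0.63,0,0,0],
    [0,0,0,-0.63,0,0,0],
    [0,0,0,-0.63,0,0,0],
  ],
)

```text
clock: 20.87
tool_pos: [0.6548, -0.183, 0.0547]
orientation: [[0.023, -1.0, 0.001], [-1.0, -0.023, -0.0], [0.0, -0.001, -1.0]]
wrist_force: [0.5, -0.2, -0.5]
finger_gap: 0.0395
grasp_force: 61.0
```

Bottom is about 14 mm, so it needs about 5 mm more.

Request:
step_arm(
  series=[
    [0,0,0,-0.1,0,0,0],
    [0,0,0,-0.16,0,0,0],
    [0,0,0,-0.16,0,0,0],
    [0,0,0,-0.16,0,0,0],
  ],
)

```text
clock: 21.2
tool_pos: [0.6544, -0.183, 0.0492]
orientation: [[0.022, -1.0, -0.0], [-1.0, -0.022, -0.0], [-0.0, 0.0, -1.0]]
wrist_force: [0.6, -0.0, -1.7]
finger_gap: 0.0397
grasp_force: 61.0
```

Request:
step_arm(
  series=[
    [0,0,0,-0.02,0,0,0],
    [0,0,0,-0.02,0,0,0],
    [0.6,0,0,-0.02,0,0,0],
    [0.7,0,0,-0.02,0,0,0],
    [1,0,0,-0.02,0,0,0],
    [1,0,0,-0.02,0,0,0],
    [1,0,0,-0.02,0,0,0],
    [1,0,0,-0.02,0,0,0],
    [1,0,0,1,0,0,0],
    [1,0,0,2,0,0,0],
    [1,0,0,3.5,0,0,0],
    [1,0,0,3.5,0,0,0],
  ],
)

```text
clock: 22.2
tool_pos: [0.6583, -0.1839, 0.1628]
orientation: [[0.024, -1.0, 0.011], [-1.0, -0.024, -0.003], [0.003, -0.011, -1.0]]
wrist_force: [0.8, -0.7, 1.6]
finger_gap: 0.0852
grasp_force: 0.0
```

Request:
step_arm(
  series=[
    [1,-3,0,2,0,0,0],
    [1,-3,0,2,0,0,0],
    [1,-3,0,2,0,0,0],
    [1,-5,-2,2,0,0,0],
    [1,-5,-2,2,0,0,0],
    [1,-5,-2,2,0,0,0],
    [1,-5,-2,2,0,0,0],
    [1,-5,-2,2,0,0,0],
  ],
)

```text
clock: 22.87
tool_pos: [0.5045, -0.2433, 0.2147]
orientation: [[0.021, -1.0, 0.001], [-1.0, -0.021, -0.0], [0.0, -0.001, -1.0]]
wrist_force: [0.0, 0.8, 0.8]
finger_gap: 0.0854
grasp_force: 0.0
```

```bash
python3 - <<'E'
from h import *
a=bot.capture("side")[120:320,100:400]; b=bot.capture("top")[100:290,200:450]
cv2.imwrite("pics/end.png",np.vstack([cv2.resize(a,(420,280)),cv2.resize(b,(420,319))])[:,:,::-1])
E
```

```text
(no output)
```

View pics/end.png

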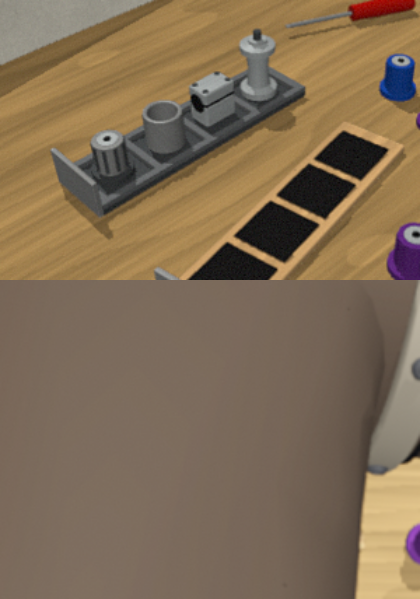

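The side view shows freehub, shell, clamp and hub upright in pockets 1 to 4 counting from the plate. The arm blocks the top view, but the side view is enough. I hand the job in.

```bash
python3 -c "
from plant import bot
print(bot.finish_job())"
```

```text
the job is handed in; nothing more can be done
None
```

The job is handed in at about 23 s: from the grey rack's end plate the pockets hold freehub, shell, clamp and hub, all upright and let go as seen in the last side view (the arm hid the top view; no verdict came back).

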